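Turn the strata slab over the step and box it

TASK

Pack the strata slab and its feldspar into the tilted specimen box and close the lid. First move the feldspar off the slab into the box's small, shallow compartment; then push the slab, which is too wide to pick up flat, over the edge of the turning step so that it tumbles and comes to stand by itself on its side face on the landing board; then lift it by its thickness, lower it on edge into the large compartment, and shut the lid fully. Leave the other rock specimens where they are.

Things in the scene. Friction and masses are not known exactly. Their poses are not given: they have to be found in the camera images.
- turning_step: Fixed wooden turning step; origin on the worktop under the middle of the step's edge, +x = the way over the edge, z up. Deck: x -126 to 0 mm, top at z 51, with cheeks 10 mm higher along both sides (116 mm clear between them, y -58 to 58), open at the back (x = -126) and at the edge. Landing board: x 0 to 126 mm, y -66 to 66, top at z 6 (45 mm below the deck), open on its three other sides.
- strata_slab: Wooden model slab of dark and light layers, 100 x 100 mm (x, y) and 60 mm thick (z), about 0.38 kg; origin at the centre of its underside as it lies flat on the deck at the start, layers horizontal, roughly square to the step (its x about along the step's +x, its leading side face up to 22 mm behind the edge).
- slab_mid (a point): Centre of the slab (30 mm from the large faces, 50 mm from the side faces). Pushed slowly, the slab tips when this is past the step's edge; its trailing top edge swings up to 80 mm above the deck, and it lands on its leading side face, 100 mm tall, some 30 mm clear of the step, its 60 mm thickness along the step's x.
- feldspar: Pale pink lump of feldspar with a fairly square outline, 51 x 57 x 42 mm (x, y, z), about 0.18 kg; origin at the centre of its underside; at the start it lies on top of the slab at any yaw. Grip it across x, about half way up.
- specimen_box: Open wooden box fixed on a low stand; origin at the centre of its underside, its own z along its walls, tipped 0.49 rad (28 degrees) towards the side its -x faces (the robot), so its low rim is at -x. Outer size 132 x 198 x 112 mm (x, y, z), walls and floor 6 mm. Large compartment: y -93 to 17 mm, x -60 to 60, floor at z 6, 106 deep. Divider 6 mm, 4 mm below the rim. Small compartment: y 23 to 93 mm, x -60 to 60, floor raised to z 46, so 66 deep.
- lid (a joint): Hinge of the box's lid along the high rim (box x = 66, z = 113 mm, along y): 0 = shut on the rim, grows as it opens, at most 2.6 rad; starts open at 2.0 to 2.4. It rubs and stays where it is left while steep; beyond about 45 degrees past upright it drops shut by itself. Lid 136 x 202 x 8 mm, 0.12 kg.
- lid_edge (a point): Middle of the lid's free edge, mid thickness, 136 mm from the hinge line; its x axis points from the edge to the hinge, its z out of the lid's upper face (away from the inside of the box).
- horn_coral: Bystander: pale horn-shaped fossil, 42 x 42 mm, 66 high, standing between the box and the step; origin at the centre of its underside.
- shale: Bystander: grey rock 64 x 75 x 41 mm between the box and the step; origin at the centre of its underside.
- gabbro: Bystander: dark rock 100 x 122 x 67 mm, at the back.
- chert: Bystander: pale rock 84 x 102 x 74 mm, at the back.

How it is judged:
On the way, in this order (a step that is already met when the one before it is completed fails the run):
1. the feldspar lies in the small compartment, let go (x of feldspar in the frame of specimen_box between -0.06 and 0.06 m and y of feldspar in the frame of specimen_box between 0.023 and 0.093 m and z of feldspar in the frame of specimen_box between 0.03 and 0.1 m and contact force between the fingers and feldspar below 0.1 N and linear speed of feldspar below 0.05 m/s), for 0.2 s.
2. the slab stands by itself on a side face on the landing board in front of the step, within 10 degrees of upright, untouched (angle between strata_slab's own z axis and vertical between 1.4 and 1.74 rad and x of slab_mid in the frame of turning_step between 0.03 and 0.12 m and y of slab_mid in the frame of turning_step between -0.066 and 0.066 m and z of slab_mid in the frame of turning_step between 0.045 and 0.068 m and contact force between the fingers and strata_slab below 0.1 N and linear speed of strata_slab below 0.05 m/s), for 0.2 s.
3. the slab stands on edge in the large compartment, let go (x of slab_mid in the frame of specimen_box between -0.06 and 0.06 m and y of slab_mid in the frame of specimen_box between -0.093 and 0.017 m and z of slab_mid in the frame of specimen_box between 0.04 and 0.072 m and contact force between the fingers and strata_slab below 0.1 N), for 0.2 s.
At the end, for the whole second after the job is handed in: The feldspar lies in the small compartment and the slab on edge in the large one (each with its middle between that compartment's walls, the slab down on the floor to within about 15 mm), both at rest, and the lid is shut to within 0.05 rad (x of feldspar in the frame of specimen_box between -0.06 and 0.06 m and y of feldspar in the frame of specimen_box between 0.023 and 0.093 m and z of feldspar in the frame of specimen_box between 0.03 and 0.1 m and x of slab_mid in the frame of specimen_box between -0.06 and 0.06 m and y of slab_mid in the frame of specimen_box between -0.093 and 0.017 m and z of slab_mid in the frame of specimen_box between 0.04 and 0.072 m and value of joint lid below 0.05 rad and linear speed of each of strata_slab, feldspar below 0.03 m/s); the robot touches nothing.
It fails at once if a bystander (horn_coral, shale, gabbro, chert) is moved more than 25 mm (distance of any of horn_coral, shale, gabbro, chert from where it was at the start of the episode above 0.025 m).
It also fails if it takes over 72 s, if anything falls off the work surface, if the arm or the gripper's body presses on something with over 40 N, if the wrist force passes 120 N, or if a joint passes its speed limit or range.

ROBOT

A 6-joint arm with a two-finger parallel gripper is mounted at the origin on a cart in front of the work surface, level with it; the furniture and walls round the work are solid. World frame = base frame: x ahead of the robot, y to its left, z up, the work surface at z = 0. Lengths are in m, angles in rad, forces in N, time in s.
With the tool pointing down it reaches from about 0.35 to 1 m from the base axis. Payload 7.1 kg.
Tool frame: the origin (TCP) lies midway between the tips of the shut fingers; the grasp point (between the pads) lies behind it (grip_depth is the z of the grasp point in the tool frame, in m); z points along the fingers, y is the line along which they close (so a half turn about z gives the same grasp; the last joint's range is limited). The gripper opens to 85 mm and grips with 20 to 120 N. Pads are 22 mm wide; open, the fingers measure 114 mm over their backs; the gripper's body (76 mm by 85 mm) begins 54 mm behind the grasp point. The pads swing forward as they close: fully open they stand 13 mm farther back than shut.
Start: joints at [1.264, 0.423, 1.63, -0, 1.089, -0.019], TCP at [0.177, 0.599, 0.206] pointing down, gripper open.
Joint ranges: [-3, 3], [-0.9, 2.11], [0.09, 2.58], [-1.31, 4.45], [0.11, 2.69], [-2.54, 2.54]. Speed limits (rad/s): [2.39, 2.39, 3.01, 3.14, 3.14, 3.14].

INTERFACE

Orientations are given as a rotation vector (axis times angle).
In Python, from cell import * gives the robot as it stands.
- The arm moves only by the shell command python3 -m jog 'ROWS' [FORCE]. ROWS is JSON, a list that holds one entry, the list of rows, each a list of 7 numbers: the opening in per cent of the stroke, from 0 (shut) to 100 (fully open), then the shift along the world's x, y, z scaled (see below), then the turn, a rotation vector about the world's x, y, z scaled (see below). In form: [[[hand, dx, dy, dz, rx, ry, rz], ...]]. A call has 1 to 10 rows; each row is the pose to reach, as a shift and turn from the pose commanded when the call began; what a row does not reach only later rows make up. The controller multiplies each number of a shift by 0.3 m and each number of a turn by 90 degrees. A row lasts 1/12 s, in which the tool goes at most 41.7 mm and 7.16 degrees, less where a joint would pass 70% of its speed; a pose out of reach is approached as far as the arm can. A call with a number of a shift or a turn outside -1 to 1 is refused whole. A call with a gripper value outside its range is refused whole. The fingers move at their own pace and stop on an object; FORCE is the grip in N (left out, the last holds). Time passes only in rows, so rows that repeat a pose let the fingers close. It gives the time, the measured TCP pose, the force, the opening and the grip force at its end, in the units of the state.
- read_state(): the state, without advancing time (a new reading comes with each control period).
- capture(name): name is "side" or "top"; returns (picture, depth): 480x640x3 uint8, blue, green, red; 480x640 float32, m along the optical axis (not along the pixel's ray), 0 where there is no reading.
- calibration(name): a dict with "camera_matrix" (3x3 intrinsics, pixels), "k1" (the pictures are not rectified: a ray, as slopes to the right and down, at radius r is drawn at 1 + k1 r^2 times it, then the intrinsics apply), "camera_from_world" (4x4, takes a point from world to camera coordinates). Camera axes: x right, y down, z forward; pixel columns grow to the right and rows downward; lengths in m; the calibration is good to about 2 mm. A picture is of the moment at which its call begins. calibration takes no time and is no camera call.
- finish_job(): hands the job in; it is judged then, once.
The state is a dict: "time": time; "qpos": joint angles; "qvel": joint speeds; "joint_efforts": joint torques, N m; "position": TCP position; "tcp_rot": TCP orientation; "force": force on the tool from outside, world axes, zero at the start; "wrist_torque": the same for the moment, N m; "opening": finger opening in m; "gripper_force": force on a finger pad.
Only numpy, scipy, OpenCV 4.12 (cv2) and the standard library are available. Lean on these libraries where they do the work, as an engineer would, in place of code of your own. Each camera call takes 0.05 s, during which the arm holds its last target. There are 200 camera calls.

## Working session

There is one attempt and no reset: what is moved stays moved. The work goes in short steps, Python scripts to look and compute and a shell command to move; the robot and the scene stay as the last step left them, time stands still between calls to the robot, and variables do not carry over. Pictures are saved under pics/ and viewed, at most 10 in all, crops included, and the job is handed in when it is done.

```bash
ls; mkdir -p pics; cat > h.py <<'E'
from cell import *
import numpy as np, cv2, json
from scipy.spatial.transform import Rotation as R
def shot(name):
    im,d=capture(name); np.savez('pics/'+name+'.npz',im=im,d=d); return im,d
def pts(name,d):
    c=calibration(name);K=np.array(c["camera_matrix"]);T=np.array(c["camera_from_world"]);k=c["k1"]
    v,u=np.mgrid[:480,:640].astype(float)
    p=cv2.undistortPoints(np.stack([u.ravel(),v.ravel()],1)[:,None],K,np.array([k,0,0,0,0.])).reshape(480,640,2)
    P=np.dstack([p*d[...,None],d]); W=(P-T[:3,3])@T[:3,:3]
    W[d==0]=np.nan; return W
E
python3 - <<'E'
from h import *
s=read_state();print({k:np.round(v,3).tolist() for k,v in s.items()})
try: print(grip_depth)
except Exception as e: print(e)
for n in("top","side"):
    im,d=shot(n);cv2.imwrite(f'pics/{n}0.png',im)
    T=np.array(calibration(n)["camera_from_world"]);print(n,np.round(-T[:3,:3].T@T[:3,3],3),np.round(T[:3,:3],2).tolist(),calibration(n)["k1"])
E
```

```text
pics
{'time': 0.0, 'qpos': [1.264, 0.424, 1.631, -0.0, 1.089, -0.019], 'qvel': [0.0, -0.001, -0.0, -0.0, 0.001, -0.0], 'joint_efforts': [-0.003, -55.74, -28.172, -0.0, 0.008, 0.0], 'position': [0.177, 0.599, 0.205], 'tcp_rot': [-0.45, -3.109, 0.002], 'force': [0.107, -0.32, -0.289], 'wrist_torque': [-0.006, 0.035, -0.031], 'gripper_force': 0.0, 'opening': 0.085}
-0.0187
top [ 0.179 -0.051  1.321] [[0.26, -0.97, -0.01], [-0.93, -0.25, -0.27], [0.26, 0.07, -0.96]] -0.029727615488908142
side [ 0.401 -0.89   0.904] [[1.0, -0.07, 0.01], [-0.04, -0.65, -0.76], [0.06, 0.76, -0.65]] -0.06487277921679499
```

View pics/top0.png

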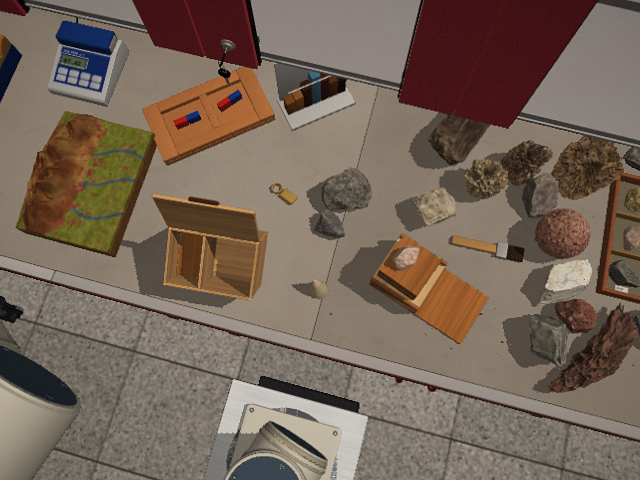

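View pics/side0.png

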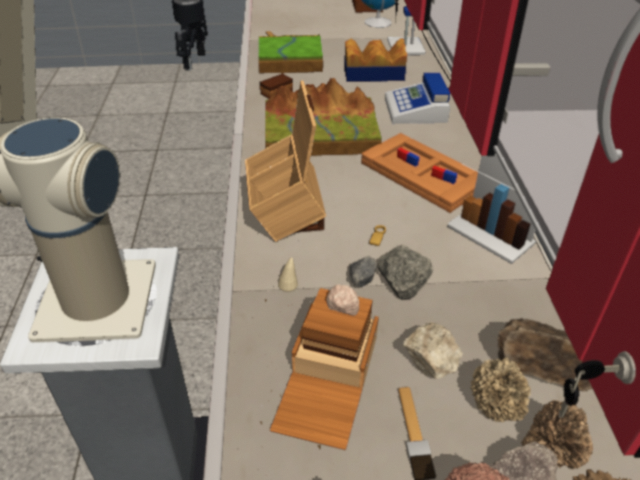

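The top view shows the step at about (430,288) with the slab and feldspar (406,257) on it, the landing board toward (450,305), the box at (212,262) with the small compartment on the left, the lid open behind it and the coral at (318,288). In the side view the slab is at (338,320), the lid edge at (303,90) and the landing board at (322,410).

```bash
python3 - <<'E'
from h import *
def rect(m,W,lab):
    P=W[m][:,:2].astype(np.float32); 
    if len(P)<10: print(lab,len(P));return
    r=cv2.minAreaRect(P*1000); print(lab,len(P),'z',np.round(np.nanmedian(W[m][:,2]),4),'c',np.round(r[0],1),'size',np.round(r[1],1),'ang',round(r[2],1),'box',np.round(cv2.boxPoints(r)).tolist())
for n in("top","side"):
    f=np.load(f'pics/{n}.npz');d=f['d'];W=pts(n,d);z=W[...,2]
    print(n)
    x,y=W[...,0],W[...,1]
    roi=(x>.3)&(x<.75)&(y<-.1)&(y>-.55) if True else 0
    v,u=np.mgrid[:480,:640]
    if n=="top": roi=(u>365)&(u<490)&(v>228)&(v<345)
    else: roi=(u>268)&(u<382)&(v>282)&(v<448)
    def cc(m):
        k,l,s,c=cv2.connectedComponentsWithStats(cv2.erode(m.astype(np.uint8),np.ones((2,2)))); return l==1+np.argmax(s[1:,4])
    rect(cc(roi&(abs(z-.111)<.005)),W,'slabtop')
    rect(cc(roi&(z>.118)),W,'feld>118')
    rect(cc(roi&(z>.135)),W,'feld>135')
    rect(cc(roi&(z>.055)&(z<.066)),W,'cheek')
    rect(cc(roi&(abs(z-.051)<.003)),W,'deck')
    rect(cc(roi&(abs(z-.006)<.004)),W,'landing')
    # feld and coral
    roi=((u>300)&(u<332)&(v>272)&(v<302)) if n=="top" else ((u>275)&(u<302)&(v>252)&(v<294))
    rect(roi&(z>.012)&(z<.08),W,'coral')
    roi=((u>312)&(u<347)&(v>208)&(v<240)) if n=="top" else ((u>345)&(u<378)&(v>255)&(v<288))
    rect(roi&(z>.012)&(z<.08),W,'shale')
    for uv in ([(153,197),(247,211),(258,238),(266,233),(253,298),(165,291),(168,230),(200,262),(205,236),(180,262),(228,285),(230,262),(215,285),(205,202)] if n=="top" else [(303,84),(314,160),(247,163),(300,137),(249,204),(324,208),(276,238)]):
        w=W[uv[1]-1:uv[1]+2,uv[0]-1:uv[0]+2].reshape(-1,3);print(uv,np.round(np.nanmedian(w,0),3))
E
```

```text
top
slabtop 788 z 0.1093 c [ 483.  -166.7] size [97.1 98.2] ang 68.8 box [[420.0, -194.0], [511.0, -230.0], [546.0, -139.0], [455.0, -104.0]]
feld>118 415 z 0.1403 c [ 491.7 -151.3] size [41.4 57.1] ang 61.5 box [[457.0, -156.0], [507.0, -183.0], [527.0, -147.0], [477.0, -119.0]]
feld>135 257 z 0.1435 c [ 493.8 -153.1] size [32.9 51.3] ang 62.9 box [[463.0, -156.0], [509.0, -179.0], [524.0, -150.0], [478.0, -127.0]]
cheek 58 z 0.0592 c [ 423.1 -145.3] size [60.3  5.8] ang 71.5 box [[411.0, -173.0], [416.0, -175.0], [435.0, -118.0], [430.0, -116.0]]
deck 18 z 0.0501 c [ 488.7 -233. ] size [ 9.2 20.1] ang 76.8 box [[478.0, -235.0], [497.0, -240.0], [500.0, -231.0], [480.0, -226.0]]
landing 159 z 0.0046 c [ 425.4 -271.6] size [44.5 56.6] ang 31.4 box [[392.0, -259.0], [421.0, -307.0], [459.0, -284.0], [430.0, -236.0]]
coral 219 z 0.0341 c [394.6  20.8] size [32.7 36.6] ang 3.6 box [[377.0, 38.0], [379.0, 1.0], [412.0, 4.0], [410.0, 40.0]]
shale 558 z 0.0293 c [555.7  28.5] size [71.4 62.4] ang 79.3 box [[518.0, -1.0], [580.0, -12.0], [593.0, 58.0], [532.0, 69.0]]
(153, 197) [0.439 0.361
[... 1022 characters left out ...]
116.8] ang 70.6 box [[405.0, -213.0], [515.0, -252.0], [529.0, -214.0], [418.0, -176.0]]
landing 4233 z 0.0054 c [ 440.7 -290.7] size [129.5 131.4] ang 70.9 box [[357.0, -330.0], [482.0, -373.0], [524.0, -251.0], [400.0, -208.0]]
coral 346 z 0.0326 c [396.8  16.7] size [35.2 34.5] ang 24.3 box [[374.0, 25.0], [388.0, -6.0], [420.0, 8.0], [406.0, 40.0]]
shale 597 z 0.0297 c [553.8  25.8] size [74.2 58.5] ang 79.0 box [[518.0, -5.0], [575.0, -16.0], [590.0, 57.0], [532.0, 68.0]]
(303, 84) [0.445 0.343 0.299]
(314, 160) [ 0.478  0.494 -0.   ]
(247, 163) [0.309 0.332 0.104]
(300, 137) [0.434 0.257 0.214]
(249, 204) [0.318 0.173 0.103]
(324, 208) [0.483 0.191 0.069]
(276, 238) [0.373 0.157 0.015]
```

```bash
python3 - <<'E'
from h import *
f=np.load('pics/top.npz')['im'];a=cv2.resize(f[220:350,360:500],None,fx=4,fy=4,interpolation=2)
b=cv2.resize(f[185:305,145:275],None,fx=4,fy=4,interpolation=2)
o=np.zeros((530,800,3),np.uint8)
a=cv2.resize(a,(400,371));b=cv2.resize(b,(400,369));o[:371,:400]=a;o[:369,400:]=b
cv2.imwrite('pics/c1.png',o[:372])
E
```

```text
(no output)
```

View pics/c1.png

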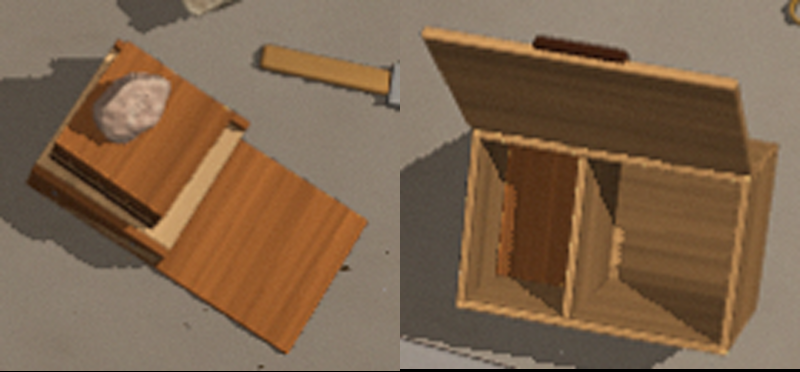

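The crop shows feldspar on the slab's rear-left part (crop 132,108). Box rim corners are at crop (460,305), (725,350), (748,175) and (472,130), and the divider runs from (567,315) to (583,157).

```bash
python3 - <<'E'
from h import *
def ray(n,uv,z):
    c=calibration(n);K=np.array(c["camera_matrix"]);T=np.array(c["camera_from_world"])
    p=cv2.undistortPoints(np.array([[uv]],float),K,np.array([c["k1"],0,0,0,0.]))[0,0]
    o=-T[:3,:3].T@T[:3,3];r=T[:3,:3].T@np.array([p[0],p[1],1]);return o+r*(z-o[2])/r[2]
W={n:pts(n,np.load(f'pics/{n}.npz')['d']) for n in("top","side")}
# feldspar union
v,u=np.mgrid[:480,:640]
A=W['top'];a=A[(u>365)&(u<440)&(v>228)&(v<290)&(A[...,2]>.117)&(A[...,2]<.16)]
B=W['side'];b=B[(u>310)&(u<375)&(v>270)&(v<330)&(B[...,2]>.117)&(B[...,2]<.16)]
P=np.vstack([a,b])
for lo in(.117,.125): 
  r=cv2.minAreaRect((P[P[:,2]>lo][:,:2]*1000).astype(np.float32));print('feld',np.round(r[0],1),np.round(r[1],1),round(r[2],1), P[:,2].max())
# box low/high rim z profile
for n,L in(("top",[(164.5,284),(207,291),(250.6,298.8),(168.4,227.3),(258.1,241.9)]),("side",[(247,163),(249,204),(248,183)])):
  for (a_,b_) in L:
    a_,b_=int(a_),int(b_);w=W[n][b_-4:b_+5,a_-4:a_+5].reshape(-1,3);w=w[np.isfinite(w[:,2])]
    k=np.argsort(w[:,0])[:8]; hi=w[(w[:,2]>.09)];print(n,(a_,b_),np.round(hi.min(0),3) if len(hi) else None,np.round(hi.max(0),3) if len(hi) else None)
zl=.104;zh=zl+.132*np.sin(.49)
for uv,z in(((164.5,284.5),zl),((250.6,299),zl),((258.1,241.9),zh),((168.4,227.3),zh),((199.3,287.4),zl)):print(uv,np.round(ray('top',uv,z),4))
# plane fit for the lid inside
A=W['top'];m=(u>175)&(u<240)&(v>206)&(v<222);q=A[m];q=q[np.isfinite(q[:,2])];c=q.mean(0);n_=np.linalg.svd(q-c)[2][2];print('lid',c,n_, np.median(abs((q-c)@n_)))
# outer side wall(front) & -y end wall from side view
E
```

```text
feld [ 489.  -143.1] [50.8 78.5] 18.6 0.15519741364910758
feld [ 494.  -151.8] [43.4 62.5] 36.7 0.15519741364910758
top (164, 284) [0.302 0.336 0.091] [0.315 0.351 0.108]
top (207, 291) [0.31 0.24 0.09] [0.322 0.264 0.108]
top (250, 298) [0.317 0.152 0.091] [0.332 0.166 0.109]
top (168, 227) [0.409 0.345 0.147] [0.423 0.361 0.187]
top (258, 241) [0.427 0.16  0.107] [0.456 0.172 0.191]
side (247, 163) [0.304 0.309 0.091] [0.318 0.348 0.109]
side (249, 204) [0.317 0.149 0.094] [0.327 0.195 0.107]
side (248, 183) [0.31  0.229 0.091] [0.322 0.271 0.111]
(164.5, 284.5) [0.3021 0.3444 0.104 ]
(250.6, 299) [0.3204 0.1526 0.104 ]
(258.1, 241.9) [0.4336 0.1621 0.1661]
(168.4, 227.3) [0.4151 0.3568 0.1661]
(199.3, 287.4) [0.3158 0.2685 0.104 ]
lid [0.44172698 0.25838447 0.25897695] [ 0.98815011  0.15348451 -0.00136406] 0.002709493497703592
```

Box frame: origin (.4203,.2589,.0362), yaw 5.3°. It agrees with both floor heights (46 and 5 mm) and with the divider. Step: edge origin (.4614,-.2312), +x at -109.2°. Slab centre is about 67 mm behind the edge. Feldspar is at about (.492,-.153), with the grip axis at about 57°.

```bash
python3 -m jog '[[[100,0.1,-0.2,0.3,0,0,0],[100,0.41,-0.8,0.52,0,0,-0.184],[100,0.41,-0.8,0.52,0,0,-0.184],[100,0.41,-0.8,0.52,0,0,-0.184],[100,0.41,-0.8,0.52,0,0,-0.184],[100,0.41,-0.8,0.52,0,0,-0.184],[100,0.41,-0.8,0.52,0,0,-0.184],[100,0.41,-0.8,0.52,0,0,-0.184],[100,0.41,-0.8,0.52,0,0,-0.184],[100,0.41,-0.8,0.52,0,0,-0.184]]]' 30
python3 -m jog '[[[100,0.32,-0.9,0,0,0,0],[100,0.32,-0.9,0,0,0,0],[100,0.32,-0.9,0,0,0,0],[100,0.32,-0.9,0,0,0,0],[100,0.32,-0.9,0,0,0,0],[100,0.32,-0.9,0,0,0,0],[100,0.32,-0.9,0,0,0,0],[100,0.32,-0.9,0,0,0,0],[100,0.32,-0.9,0,0,0,0]]]'; python3 -c "
from h import *
print(np.round(R.from_rotvec(read_state()['tcp_rot']).as_matrix(),3))"
```

```text
time: 0.93
position: [0.3009, 0.3587, 0.3622]
tcp_rot: [0.897, 3.01, 0.002]
force: [-0.3, -0.2, 0.2]
opening: 0.0855
gripper_force: 0.0
time: 1.68
position: [0.3965, 0.0885, 0.3606]
tcp_rot: [-0.898, -3.008, 0.001]
force: [-0.1, 0.9, -0.5]
opening: 0.085
gripper_force: 0.0
[[-0.836  0.548 -0.002]
 [ 0.548  0.836  0.   ]
 [ 0.002 -0.001 -1.   ]]
```

```bash
python3 -m jog '[[[100,0.318,-0.805,-0.45,0,0,0],[100,0.318,-0.805,-0.45,0,0,0],[100,0.318,-0.805,-0.45,0,0,0],[100,0.318,-0.805,-0.45,0,0,0],[100,0.318,-0.805,-0.45,0,0,0],[100,0.318,-0.805,-0.45,0,0,0],[100,0.318,-0.805,-0.45,0,0,0],[100,0.318,-0.805,-0.45,0,0,0],[100,0.318,-0.805,-0.45,0,0,0],[100,0.318,-0.805,-0.45,0,0,0]]]'; python3 - <<'E'
from h import *
s,_=shot('side');t,_=shot('top')
o=np.hstack([cv2.resize(s[230:400,260:420],(400,425)),cv2.resize(t[200:340,350:490],(400,400)) if 0 else cv2.resize(t[195:344,350:490],(400,425))])
cv2.imwrite('pics/c2.png',o)
E
```

```text
time: 2.52
position: [0.4917, -0.1502, 0.2259]
tcp_rot: [-0.891, -3.011, -0.001]
force: [-0.2, -0.2, -0.6]
opening: 0.0857
gripper_force: 0.0
```

View pics/c2.png

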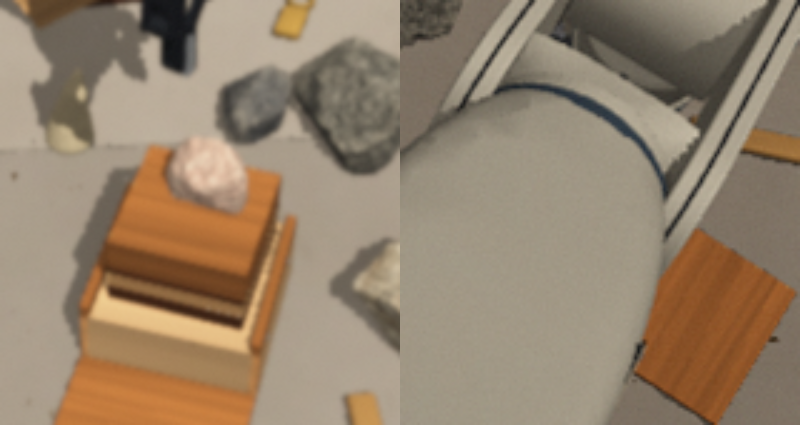

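The side view shows feldspar on the slab at crop (208,175), with the fingertips above it at (180,65). I'll check that against the projected TCP.

```bash
cat >> h.py <<'E'
def proj(n,P):
    c=calibration(n);K=np.array(c["camera_matrix"]);T=np.array(c["camera_from_world"])
    return cv2.projectPoints(np.array(P,float).reshape(-1,3),cv2.Rodrigues(T[:3,:3])[0],T[:3,3],K,np.array([c["k1"],0,0,0,0.]))[0][:,0]
E
python3 - <<'E'
from h import *
p=np.array(read_state()['position']);y=np.array([.548,.836,0])
q=np.array([p,p+.0425*y+[0,0,.013],p-.0425*y+[0,0,.013],[.492,-.153,.132],[.492,-.153,.111]])
print((proj('side',q)-[260,230])*2.5)
E
```

```text
[[210.52798153  68.58808694]
 [240.46334336  17.83284942]
 [180.15236278  92.25773646]
 [206.48938742 171.07174458]
 [205.58145652 191.52025883]]
```

```bash
python3 -m jog '[[[100,0,-0.01,-0.2,0,0,0],[100,0,-0.01,-0.3,0,0,0],[100,0,-0.01,-0.36,0,0,0],[100,0,-0.01,-0.37,0,0,0],[100,0,-0.01,-0.37,0,0,0],[100,0,-0.01,-0.37,0,0,0]]]'
python3 -m jog '[[[30,0,0,0,0,0,0],[30,0,0,0,0,0,0],[30,0,0,0,0,0,0],[30,0,0,0,0,0,0],[30,0,0,0,0,0,0],[30,0,0,0,0,0,0],[30,0,0,0,0,0,0],[30,0,0,0,0,0,0]]]' 30
```

```text
time: 3.12
position: [0.4931, -0.1548, 0.1174]
tcp_rot: [0.891, 3.01, -0.0]
force: [0.8, -0.1, 1.1]
opening: 0.0856
gripper_force: 0.0
time: 3.78
position: [0.4949, -0.155, 0.1178]
tcp_rot: [0.893, 3.005, 0.003]
force: [4.5, 6.9, 10.5]
opening: 0.0255
gripper_force: 5.5
```

```bash
python3 - <<'E'
from h import *
s,_=shot('side');cv2.imwrite('pics/c3.png',cv2.resize(s[230:390,270:430],(600,600),interpolation=2))
E
```

```text
(no output)
```

View pics/c3.png

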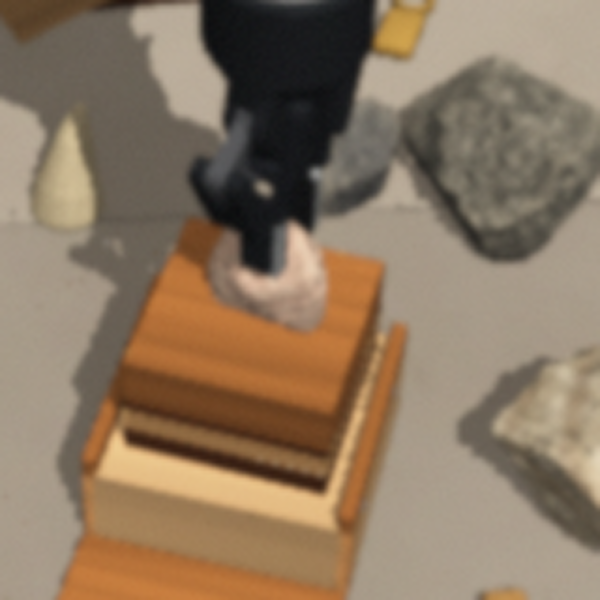

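```bash
python3 - <<'E'
from h import *
f=np.load('pics/side.npz');W=pts('side',f['d'])
for a,b in[(265,265),(265,240),(265,200),(250,130),(320,180),(300,240),(230,270),(250,295),(300,310),(310,260),(310,290),(275,290),(225,245)]:
    u,v=round(a/3.75+270),round(b/3.75+230);print((a,b),np.round(W[v,u],3),f['im'][v,u])
p=np.array(read_state()['position']);y=np.array([.548,.836,0])
print((proj('side',[p,p-.013*y,p+.013*y,p-.013*y+[0,0,.02]])-[270,230])*3.75, read_state()['opening'],read_state()['gripper_force'])
E
```

```text
(265, 265) [ 0.486 -0.18   0.154] [41 40 40]
(265, 240) [ 0.485 -0.183  0.174] [29 28 26]
(265, 200) [ 0.485 -0.176  0.193] [39 38 41]
(250, 130) [ 0.476 -0.194  0.251] [37 35 33]
(320, 180) [ 0.513 -0.145  0.174] [103 109 112]
(300, 240) [ 0.503 -0.163  0.152] [175 202 230]
(230, 270) [ 0.471 -0.163  0.135] [108 127 153]
(250, 295) [ 0.48  -0.177  0.132] [106 125 150]
(300, 310) [ 0.503 -0.181  0.125] [117 136 162]
(310, 260) [ 0.508 -0.169  0.146] [170 196 225]
(310, 290) [ 0.507 -0.181  0.139] [140 164 195]
(275, 290) [ 0.49  -0.179  0.137] [148 172 202]
(225, 245) [ 0.47  -0.147  0.136] [ 88 106 129]
[[277.86217849 280.15944935]
 [264.90562882 297.72181719]
 [290.61286292 262.87208721]
 [266.14518733 268.26134343]] 0.025728285397064864 5.473524847548106
```

```bash
python3 -m jog '[[[0,0,0,0,0,0,0],[0,0,0,0,0,0,0],[0,0,0,0,0,0,0],[0,0,0,0,0,0,0],[0,0,0,0,0,0,0]]]' 30;  python3 - <<'E'
from h import *
s,_=shot('side');cv2.imwrite('pics/c4.png',cv2.resize(s[230:350,290:410],(600,600),interpolation=2))
E
```

```text
time: 4.25
position: [0.495, -0.1551, 0.1189]
tcp_rot: [0.893, 3.005, 0.003]
force: [0.4, 8.1, 22.9]
opening: 0.0185
gripper_force: 29.3
```

View pics/c4.png

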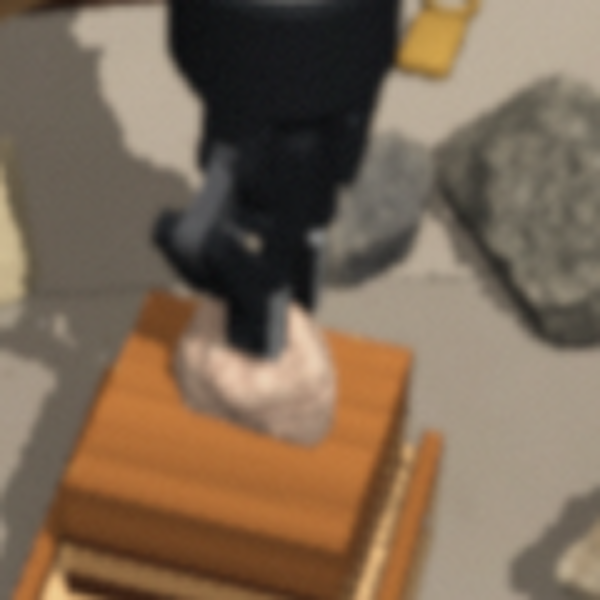

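```bash
python3 -m jog '[[[100,0,0,0,0,0,0],[100,0,0,0,0,0,0],[100,0,0,0,0,0,0],[100,0,0,0,0,0,0],[100,0,0,0.1,0,0,0],[100,0,0,0.3,0,0,0],[100,0,0,0.4,0,0,0],[100,0,0.1,0.5,0,0,0],[100,-0.1,0.3,0.6,0,0,0],[100,-0.2,0.5,0.6,0,0,0]]]'; python3 -m jog '[[[100,-0.2,0.3,0,0,0,0],[100,-0.2,0.6,0,0,0,0],[100,-0.2,0.6,0,0,0,0],[100,-0.2,0.6,0,0,0,0],[100,-0.2,0.6,0,0,0,0],[100,-0.2,0.6,0,0,0,0]]]'; python3 - <<'E'
from h import *
s,ds=shot('side');t,dt=shot('top')
cv2.imwrite('pics/c5.png',np.hstack([cv2.resize(s[270:350,300:380],(400,400),interpolation=2),cv2.resize(t[225:305,365:445],(400,400),interpolation=2)]))
v,u=np.mgrid[:480,:640]
for n,d,m in(('side',ds,(u>310)&(u<380)&(v>265)&(v<330)),('top',dt,(u>365)&(u<440)&(v>228)&(v<290))):
    W=pts(n,d);z=W[...,2]
    for lo,hi in((.116,.125),(.125,.135),(.135,.145),(.145,.16)):
        P=W[m&(z>lo)&(z<hi)]
        if len(P)>5:
            y=P@np.array([.548,.836,0]);x=P@np.array([.836,-.548,0]);print(n,lo,len(P),'along57 %.3f..%.3f'%tuple(np.percentile(y,[2,98])),'across %.3f..%.3f'%tuple(np.percentile(x,[2,98])))
print(np.dot([.495,-.155],[.548,.836]),np.dot([.495,-.155],[.836,-.548]))
E
```

```text
time: 5.13
position: [0.4596, -0.0581, 0.2894]
tcp_rot: [0.895, 3.005, 0.001]
force: [0.8, 1.0, 0.2]
opening: 0.0852
gripper_force: 0.0
time: 5.63
position: [0.3963, 0.1252, 0.286]
tcp_rot: [-0.887, -3.013, -0.001]
force: [0.7, -1.0, -0.6]
opening: 0.0853
gripper_force: 0.0
side 0.116 108 along57 0.116..0.131 across 0.468..0.527
side 0.125 150 along57 0.113..0.137 across 0.468..0.527
side 0.135 310 along57 0.115..0.147 across 0.472..0.525
side 0.145 165 along57 0.124..0.148 across 0.478..0.522
top 0.116 34 along57 0.117..0.164 across 0.467..0.501
top 0.125 102 along57 0.115..0.157 across 0.467..0.506
top 0.135 229 along57 0.117..0.153 across 0.471..0.522
top 0.145 105 along57 0.126..0.150 across 0.475..0.520
0.14168 0.49876
```

View pics/c5.png

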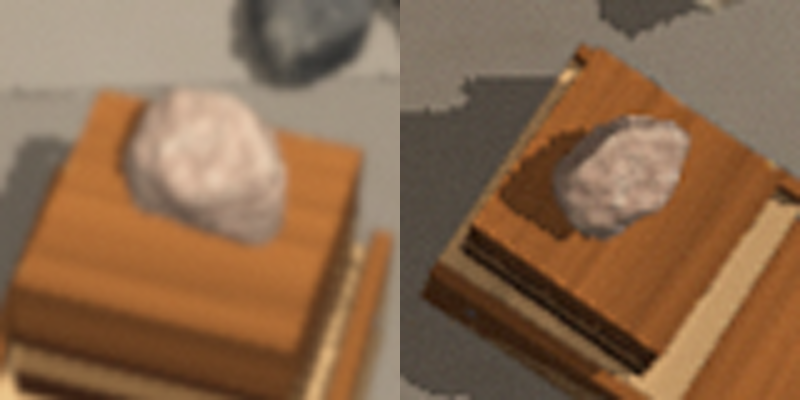

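The rock spans 51 mm along the grip axis about the point where I closed, so the xy was right. The fingertips looked about 30 mm too high, so I'll measure the real tip height now.

```bash
python3 - <<'E'
from h import *
p=np.array(read_state()['position']);print(p,read_state()['qpos'])
for n in('side','top'):
    f=np.load(f'pics/{n}.npz');W=pts(n,f['d']);dark=f['im'].max(2)<75
    m=dark&(np.linalg.norm(W[...,:2]-p[:2],axis=2)<.075)&(W[...,2]>.2)&(W[...,2]<.45)
    P=W[m];y=(P-p)@np.array([.548,.836,0]);x=(P-p)@np.array([.836,-.548,0]);z=P[:,2]-p[2]
    for a in range(-10,120,10):
        k=(z*1000>=a)&(z*1000<a+10)
        if k.sum()>2: print(n,a,k.sum(),'y',np.round(np.percentile(y[k],[3,50,97])*1000),'x',np.round(np.percentile(x[k],[3,50,97])*1000))
u=proj('side',[p])[0];print(u)
s=np.load('pics/side.npz')['im'];a,b=int(u[0])-50,int(u[1])-70
s=s.copy();cv2.circle(s,(int(u[0]),int(u[1])),1,(0,0,255),-1)
cv2.imwrite('pics/c6.png',cv2.resize(s[max(b,0):b+100,a:a+100],(600,600),interpolation=2))
E
```

```text
[0.39724021 0.1225193  0.28590648] [ 2.70788050e-01  1.72883707e-03  1.97551978e+00 -3.44398941e-04
  1.16492783e+00 -7.25774765e-01]
side 30 3 y [43. 43. 46.] x [-1.  4.  4.]
side 40 58 y [-57.  42.  46.] x [-11.  -1.   8.]
side 50 90 y [-58.  41.  45.] x [-11.   0.   8.]
side 60 86 y [-58.  40.  45.] x [-10.  -1.   8.]
side 70 73 y [-57.  42.  50.] x [-11.   2.   9.]
side 80 118 y [-74. -45.  64.] x [-10.   8.  11.]
side 90 194 y [-74. -45.  70.] x [-11.   7.  14.]
side 100 226 y [-72. -28.  65.] x [-11.   8.  15.]
side 110 240 y [-73. -28.  63.] x [-9.  8. 16.]
top 80 3 y [-74. -73. -71.] x [-6.  2.  4.]
top 90 31 y [-75. -72. -69.] x [-5.  2.  9.]
top 100 6 y [-72. -72. -71.] x [-1.  7. 10.]
top 110 24 y [-72. -71. -26.] x [-14.   2.  10.]
[283.16546812 141.91755417]
```

View pics/c6.png

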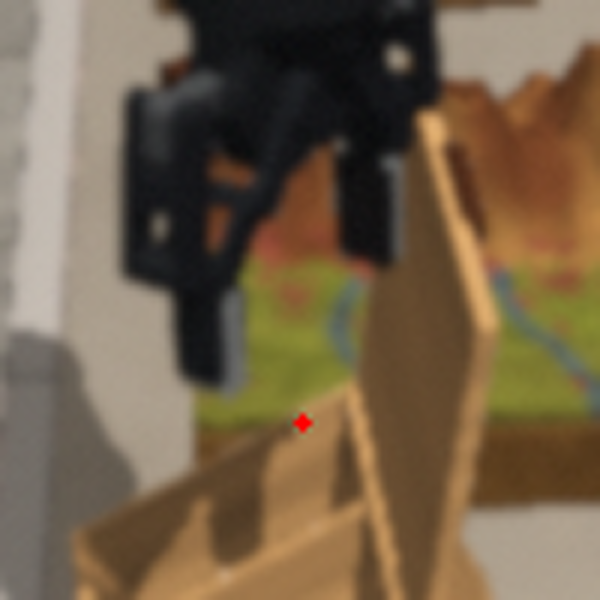

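The open tips sit 38 mm above the reported TCP, where 13 mm is expected, so the real tool is about 25 mm shorter along its axis than reported. The xy agrees. I'll go 27 mm lower.

```bash
python3 -m jog '[[[100,0.1,-0.2,0,0,0,0],[100,0.2,-0.5,0,0,0,0],[100,0.317,-0.928,-0.2,0,0,0],[100,0.317,-0.928,-0.27,0,0,0],[100,0.317,-0.928,-0.27,0,0,0],[100,0.317,-0.928,-0.27,0,0,0],[100,0.317,-0.928,-0.27,0,0,0],[100,0.317,-0.928,-0.27,0,0,0],[100,0.317,-0.928,-0.27,0,0,0]]]'; python3 -m jog '[[[100,0,0,-0.12,0,0,0],[100,0,0,-0.24,0,0,0],[100,0,0,-0.3,0,0,0],[100,0,0,-0.34,0,0,0],[100,0,0,-0.36,0,0,0],[100,0,0,-0.36,0,0,0]]]'; python3 -m jog '[[[30,0,0,0,0,0,0],[30,0,0,0,0,0,0],[30,0,0,0,0,0,0],[30,0,0,0,0,0,0],[30,0,0,0,0,0,0]]]' 35
```

```text
time: 6.48
position: [0.4921, -0.1611, 0.2029]
tcp_rot: [-0.901, -3.007, 0.001]
force: [-0.7, -0.2, 0.4]
opening: 0.0857
gripper_force: 0.0
time: 6.98
position: [0.4916, -0.1564, 0.0961]
tcp_rot: [-0.894, -3.009, -0.0]
force: [-0.5, 0.2, 0.3]
opening: 0.0855
gripper_force: 0.0
time: 7.4
position: [0.4935, -0.1568, 0.0986]
tcp_rot: [0.893, 3.01, -0.0]
force: [-2.1, -0.3, 8.3]
opening: 0.0414
gripper_force: 33.4
```

```bash
python3 -m jog '[[[80,0,0,0,0,0,0],[80,0,0,0,0,0,0],[80,0,0,0,0,0,0],[80,0,0,-0.03,0,0,0],[80,0,0,-0.03,0,0,0],[80,0,0,-0.03,0,0,0]]]'; python3 -m jog '[[[20,0,0,0,0,0,0],[20,0,0,0,0,0,0],[20,0,0,0,0,0,0],[20,0,0,0,0,0,0],[20,0,0,0,0,0,0]]]' 45
```

```text
time: 7.9
position: [0.4922, -0.1562, 0.0873]
tcp_rot: [-0.893, -3.01, -0.0]
force: [0.1, -0.6, -0.1]
opening: 0.0684
gripper_force: 0.0
time: 8.32
position: [0.493, -0.1563, 0.0885]
tcp_rot: [0.894, 3.011, 0.0]
force: [-0.4, 1.9, 4.7]
opening: 0.0432
gripper_force: 45.4
```

Good grip. Lifting.

```bash
python3 -m jog '[[[20,0,0,0.1,0,0,0],[20,0,0,0.2,0,0,0],[20,0,0,0.35,0,0,0],[20,0,0,0.5,0,0,0],[20,0,0,0.6,0,0,0],[20,0,0,0.7,0,0,0],[20,0,0,0.7,0,0,0],[20,0,0,0.7,0,0,0]]]'; python3 - <<'E'
from h import *
print(read_state()['opening'],read_state()['qpos'])
s,d=shot('side');W=pts('side',d);p=np.array(read_state()['position'])
hsv=cv2.cvtColor(s,cv2.COLOR_BGR2HSV)
m=(np.linalg.norm(W[...,:2]-p[:2],axis=2)<.06)&(W[...,2]>.2)
m2=m&(s.max(2)>95); print(m2.sum(),np.nanmin(W[m2],0) if m2.any() else 0,np.nanmax(W[m2],0) if m2.any() else 0)
dk=m&(s.max(2)<75);print('dark zmin',np.percentile(W[dk][:,2],[1,5]),'tcp',p)
E
```

```text
time: 8.98
position: [0.4935, -0.1569, 0.2996]
tcp_rot: [0.893, 3.008, -0.001]
force: [-1.0, 0.4, -2.7]
opening: 0.043
gripper_force: 46.5
0.04299479030533253 [-3.30548399e-01  1.59157902e-01  1.76867113e+00 -2.90912244e-04
  1.20996940e+00 -1.32437326e+00]
3175 [ 0.4515299  -0.21631865  0.32083309] [ 0.54714404 -0.11412834  0.67249221]
dark zmin [0.3407393  0.36193502] tcp [ 0.49237299 -0.15642027  0.29772482]
```

```bash
cat >> h.py <<'E'
psi=np.radians(5.3)
RB=(R.from_euler('z',psi)*R.from_euler('y',-.49)).as_matrix();OB=np.array([.4203,.2589,.0362])
def b2w(p): return OB+RB@np.array(p)
def w2b(p): return (np.array(p)-OB)@RB
def go(pos,Rt):
    s=read_state();p=np.array(s['position']);Rc=R.from_rotvec(s['tcp_rot'])
    rv=(R.from_matrix(Rt)*Rc.inv()).as_rotvec()
    print('shift',np.round((np.array(pos)-p)/.3,3),'turn',np.round(rv/(np.pi/2),3),'deg',np.round(np.degrees(np.linalg.norm(rv)),1))
def tool(y,z): y=np.array(y);z=np.array(z);return np.stack([np.cross(y,z),y,z],1)
E
python3 - <<'E'
from h import *
Rt=tool(RB[:,0],-RB[:,2])
print(b2w([0,.058,.040]),b2w([0,.058,.19]))
go([.32,.14,.36],Rt); go(b2w([0,.058,.21]),Rt)
E
```

```text
[0.39619795 0.31491315 0.07149331] [0.32590588 0.30839235 0.20384324]
shift [-0.575  0.988  0.208] turn [ 0.167 -0.276 -0.562] deg 58.3
shift [-0.586  1.546 -0.254] turn [ 0.167 -0.276 -0.562] deg 58.3
```

```bash
python3 -m jog '[[[20,-0.575,0.988,0.208,0.167,-0.276,-0.562],[20,-0.575,0.988,0.208,0.167,-0.276,-0.562],[20,-0.575,0.988,0.208,0.167,-0.276,-0.562],[20,-0.575,0.988,0.208,0.167,-0.276,-0.562],[20,-0.575,0.988,0.208,0.167,-0.276,-0.562],[20,-0.575,0.988,0.208,0.167,-0.276,-0.562],[20,-0.575,0.988,0.208,0.167,-0.276,-0.562],[20,-0.575,0.988,0.208,0.167,-0.276,-0.562],[20,-0.575,0.988,0.208,0.167,-0.276,-0.562],[20,-0.575,0.988,0.208,0.167,-0.276,-0.562]]]'; python3 - <<'E'
from h import *
Rt=tool(RB[:,0],-RB[:,2])
go(b2w([0,.058,.20]),Rt);print(read_state()['qpos'],read_state()['opening'])
E
```

```text
time: 9.87
position: [0.3334, 0.1149, 0.3518]
tcp_rot: [1.819, 2.125, 0.459]
force: [0.3, 0.2, -1.3]
opening: 0.0434
gripper_force: 46.5
shift [-0.041  0.644 -0.464] turn [ 0.018 -0.026 -0.036] deg 4.3
[ 0.42606472 -0.44336566  2.21921274 -0.17092125  0.94692108  0.34173968] 0.043402673256110254
```

```bash
python3 -m jog '[[[20,-0.041,0.3,0,0.018,-0.026,-0.036],[20,-0.041,0.55,-0.1,0.018,-0.026,-0.036],[20,-0.041,0.644,-0.3,0.018,-0.026,-0.036],[20,-0.041,0.644,-0.464,0.018,-0.026,-0.036],[20,-0.041,0.644,-0.464,0.018,-0.026,-0.036],[20,-0.041,0.644,-0.464,0.018,-0.026,-0.036],[20,-0.041,0.644,-0.464,0.018,-0.026,-0.036],[20,-0.041,0.644,-0.464,0.018,-0.026,-0.036],[20,-0.041,0.644,-0.464,0.018,-0.026,-0.036]]]'; python3 - <<'E'
from h import *
Rt=tool(RB[:,0],-RB[:,2])
go(b2w([0,.058,.040]),Rt);print(w2b(read_state()['position']),read_state()['qpos'],read_state()['opening'])
s,d=shot('side');t,dt=shot('top')
cv2.imwrite('pics/c7.png',np.hstack([cv2.resize(s[60:240,200:380],(400,400),interpolation=2),cv2.resize(t[170:320,130:280],(400,400),interpolation=2)]))
for n,im,dd in(('side',s,d),('top',t,dt)):
    W=pts(n,dd);B=(W-OB)@RB;h=im.astype(int)
    m=(abs(B[...,0])<.05)&(abs(B[...,1]-.058)<.06)&(B[...,2]>.13)&(B[...,2]<.3)&(im.max(2)>95)&(h[...,2]-h[...,0]<75)
    if m.sum()>5: print(n,m.sum(),np.round(np.percentile(B[m],[2,50,98],axis=0),3).tolist())
    dk=(abs(B[...,0])<.09)&(abs(B[...,1]-.058)<.06)&(B[...,2]>.13)&(B[...,2]<.5)&(im.max(2)<75)
    if dk.sum()>5: print(n,'dark',np.round(np.percentile(B[dk],[2,50,98],axis=0),3).tolist())
E
```

```text
time: 10.62
position: [0.3213, 0.3067, 0.2112]
tcp_rot: [1.857, 2.051, 0.502]
force: [-0.1, -0.3, -1.8]
opening: 0.0434
gripper_force: 46.5
shift [ 0.25   0.027 -0.466] turn [ 0.005 -0.002 -0.003] deg 0.5
[-0.00077108  0.05671277  0.1987417 ] [ 1.01365404  0.03891506  2.24257545 -0.65509303  0.66242453  1.39925596] 0.0433705320385092
side 428 [[-0.038, 0.024, 0.226], [0.003, 0.042, 0.247], [0.03, 0.069, 0.295]]
side dark [[-0.059, 0.017, 0.251], [0.002, 0.042, 0.334], [0.057, 0.062, 0.425]]
top 300 [[-0.021, 0.027, 0.228], [0.001, 0.041, 0.252], [0.027, 0.057, 0.262]]
top dark [[-0.059, 0.019, 0.247], [0.028, 0.045, 0.358], [0.064, 0.069, 0.464]]
```

View pics/c7.png

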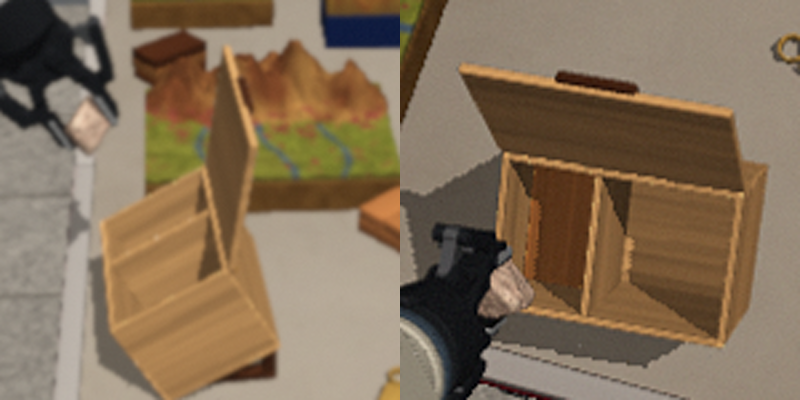

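The left pane (side) shows the rock held at about (88,125), clear of the box. The right pane (top) shows it above and in front of the small compartment, square to it. The 26 mm offset lies along the tool axis. Next I'll lower it in.

```bash
python3 -m jog '[[[20,0.06,0.01,-0.11,0,0,0],[20,0.12,0.016,-0.22,0,0,0],[20,0.16,0.02,-0.3,0,0,0],[20,0.19,0.025,-0.355,0,0,0],[20,0.22,0.03,-0.41,0,0,0],[20,0.24,0.032,-0.45,0,0,0],[20,0.24,0.032,-0.45,0,0,0]]]'; python3 - <<'E'
from h import *
Rt=tool(RB[:,0],-RB[:,2])
go(b2w([0,.060,.036]),Rt);print(w2b(read_state()['position']),read_state()['opening'])
E
```

```text
time: 11.3
position: [0.396, 0.3163, 0.0791]
tcp_rot: [1.862, 2.044, 0.511]
force: [-0.0, -0.3, -1.4]
opening: 0.0431
gripper_force: 46.6
shift [ 0.006  0.002 -0.037] turn [ 0.001  0.001 -0.   ] deg 0.1
[0.00350051 0.05943529 0.04675986] 0.0430932571157618
```

```bash
python3 -m jog '[[[20,0,0,-0.037,0,0,0],[20,0,0,-0.037,0,0,0],[20,0,0,-0.037,0,0,0]]]'; python3 -m jog '[[[75,0,0,0,0,0,0],[75,0,0,0,0,0,0],[75,0,0,0,0,0,0],[75,0,0,0,0,0,0],[75,0,0,0,0,0,0],[75,0,0,0,0,0,0],[75,0,0,0,0,0,0]]]'; python3 -m jog '[[[75,-0.06,-0.005,0.11,0,0,0],[75,-0.12,-0.01,0.22,0,0,0],[75,-0.18,-0.016,0.33,0,0,0],[75,-0.24,-0.02,0.44,0,0,0],[75,-0.26,-0.1,0.5,0,0,0],[75,-0.26,-0.2,0.6,0,0,0],[75,-0.26,-0.3,0.6,0,0,0]]]';  python3 - <<'E'
from h import *
for n in('side','top'):
    im,dd=shot(n);W=pts(n,dd);B=(W-OB)@RB;h=im.astype(int)
    m=(abs(B[...,0])<.059)&(abs(B[...,1]-.058)<.034)&(B[...,2]>.055)&(B[...,2]<.11)
    if m.sum()>5: print(n,m.sum(),np.round(np.percentile(B[m],[2,50,98],axis=0),3).tolist(),im[m].mean(0))
E
```

```text
time: 11.55
position: [0.3951, 0.3171, 0.0697]
tcp_rot: [1.86, 2.045, 0.514]
force: [-0.4, -0.7, -1.7]
opening: 0.0433
gripper_force: 46.6
time: 12.13
position: [0.3949, 0.3176, 0.0686]
tcp_rot: [1.86, 2.046, 0.513]
force: [0.3, 0.7, 0.6]
opening: 0.0645
gripper_force: 0.2
time: 12.72
position: [0.3179, 0.2295, 0.2532]
tcp_rot: [1.856, 2.047, 0.524]
force: [1.3, -0.2, 0.6]
opening: 0.0642
gripper_force: 0.0
side 179 [[-0.059, 0.024, 0.067], [-0.007, 0.09, 0.089], [0.052, 0.092, 0.108]] [ 79.75418994 123.58100559 163.74860335]
top 181 [[-0.059, 0.044, 0.057], [-0.009, 0.071, 0.071], [-0.001, 0.089, 0.099]] [ 86.99447514 104.64088398 130.24861878]
```

```bash
cat >> h.py <<'E'
XS=np.array([-.329,-.944,0]);YS=np.array([.944,-.329,0]);ZZ=np.array([0,0,1.]);OS=np.array([.4614,-.2312,0])
def s2w(p): return OS+p[0]*XS+p[1]*YS+p[2]*ZZ
def w2s(p): q=np.array(p)-OS;return np.array([q@XS,q@YS,q[2]])
zp=.5*XS-.866*ZZ; RP=tool(YS,zp)
E
python3 - <<'E'
from h import *
go([.36,.0,.36],RP); print(s2w([-.15,0,.2])+.025*zp, s2w([-.15,0,.078])+.025*zp)
E
```

```text
shift [ 0.146 -0.748  0.369] turn [-0.29   0.348 -0.343] deg 51.2
[ 0.5066375 -0.1014     0.17835  ] [ 0.5066375 -0.1014     0.05635  ]
```

```bash
python3 -m jog '[[[0,0,-0.2,0.2,-0.04,0.05,-0.05],[0,0,-0.4,0.369,-0.1,0.12,-0.12],[0,0.146,-0.748,0.369,-0.29,0.348,-0.343],[0,0.146,-0.748,0.369,-0.29,0.348,-0.343],[0,0.146,-0.748,0.369,-0.29,0.348,-0.343],[0,0.146,-0.748,0.369,-0.29,0.348,-0.343],[0,0.146,-0.748,0.369,-0.29,0.348,-0.343],[0,0.146,-0.748,0.369,-0.29,0.348,-0.343],[0,0.146,-0.748,0.369,-0.29,0.348,-0.343],[0,0.146,-0.748,0.369,-0.29,0.348,-0.343]]]' 40; python3 - <<'E'
from h import *
go(s2w([-.16,0,.2])+.025*zp,RP);print(np.round(read_state()['qpos'],2))
im,dd=shot('top');W=pts('top',dd);B=(W-OB)@RB;h=im.astype(int)
m=(abs(B[...,0])<.058)&(abs(B[...,1]-.058)<.033)&(B[...,2]>.055)&(B[...,2]<.11)
print(m.sum(),np.round(np.percentile(B[m],[2,50,98],axis=0),3).tolist(),im[m].mean(0))
E
```

```text
time: 13.65
position: [0.3604, 0.0037, 0.3582]
tcp_rot: [2.262, 1.614, -0.608]
force: [-0.2, -0.7, -0.6]
opening: -0.0002
gripper_force: 0.0
shift [ 0.499 -0.319 -0.599] turn [-0.002 -0.002 -0.002] deg 0.3
[ 0.34  0.02  1.89 -0.4   1.58  0.74]Traceback (most recent call last):
  File "<stdin>", line 5, in <module>
    return _quantile_unchecked(
        a, q, axis, out, overwrite_input, method, keepdims, weights)
    return _ureduce(a,
                    func=_quantile_ureduce_func,
    ...<5 lines>...
                    overwrite_input=overwrite_input,
                    method=method)
    r = func(a, **kwargs)
    result = _quantile(arr,
                       quantiles=q,
    ...<2 lines>...
                       out=out,
                       weights=wgt)
    slices_having_nans = np.isnan(arr[-1, ...])
                                  ~~~^^^^^^^^^
IndexError: index -1 is out of bounds for axis 0 with size 0
```

```bash
python3 -m jog '[[[0,0.2,-0.1,-0.1,0,0,0],[0,0.35,-0.2,-0.3,0,0,0],[0,0.499,-0.319,-0.599,0,0,0],[0,0.499,-0.319,-0.599,0,0,0],[0,0.499,-0.319,-0.599,0,0,0],[0,0.499,-0.319,-0.599,0,0,0],[0,0.499,-0.319,-0.599,0,0,0],[0,0.499,-0.319,-0.599,0,0,0],[0,0.499,-0.319,-0.599,0,0,0]]]'; python3 - <<'E'
from h import *
go(s2w([-.15,0,.082])+.025*zp,RP)
im,dd=shot('top');s,ds=shot('side')
cv2.imwrite('pics/c8.png',np.hstack([cv2.resize(s[220:380,270:430],(400,400),interpolation=2),cv2.resize(im[170:320,130:280],(400,400),interpolation=2)]))
p=np.array(read_state()['position']);W=pts('side',ds);z=W[...,2]
dk=(np.linalg.norm(W-p,axis=2)<.09)&(s.max(2)<75);P=W[dk];t=(P-p)@zp;print('tip along z',np.percentile(t,[98,99.5]),'step',[np.round(w2s(q),3) for q in P[np.argsort(-t)[:4]]],w2s(p))
E
```

```text
time: 14.45
position: [0.5098, -0.0916, 0.1803]
tcp_rot: [2.262, 1.613, -0.606]
force: [0.6, 0.4, -0.4]
opening: -0.0002
gripper_force: 0.0
shift [-0.011 -0.033 -0.4  ] turn [-0.001 -0.001 -0.002] deg 0.2
tip along z [-0.03714793 -0.03411304] step [array([-0.161,  0.009,  0.213]), array([-0.16 , -0.01 ,  0.213]), array([-0.158,  0.008,  0.214]), array([-0.16 ,  0.008,  0.215])] [-0.14807829  0.00034582  0.18141302]
```

View pics/c8.png

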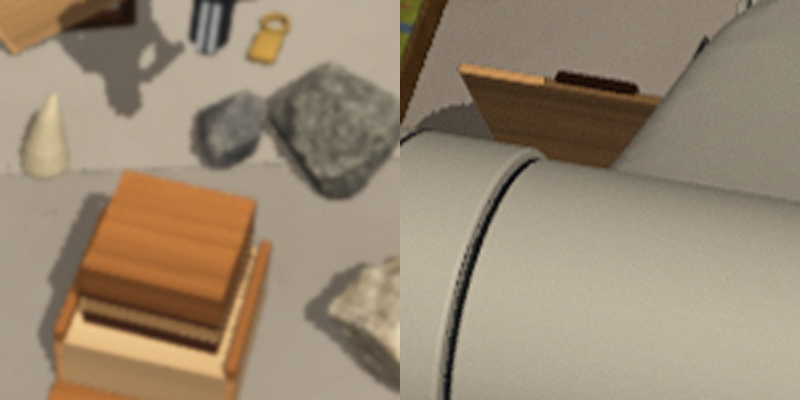

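The side view shows the slab still in place at crop (170,250), with the fingertips behind it at (210,30). The box is hidden by the arm in the top view. Next I'll descend behind the slab and push.

```bash
python3 -m jog '[[[0,-0.005,-0.01,-0.12,0,0,0],[0,-0.011,-0.02,-0.24,0,0,0],[0,-0.011,-0.02,-0.34,0,0,0],[0,-0.011,-0.02,-0.4,0,0,0],[0,-0.011,-0.02,-0.4,0,0,0]]]'; python3 - <<'E'
from h import *
p=read_state()['position'];print(w2s(np.array(p)-.025*zp));print('30mm step units',.03*XS/.3)
E
```

```text
time: 14.97
position: [0.5053, -0.0978, 0.0583]
tcp_rot: [2.262, 1.614, -0.61]
force: [-0.7, -0.4, 0.4]
opening: -0.0001
gripper_force: 0.0
[-0.15288742 -0.00246429  0.07992537]
30mm step units [-0.0329 -0.0944  0.    ]
```

```bash
python3 -m jog '[[[0,-0.006,-0.016,0,0,0,0],[0,-0.011,-0.031,0,0,0,0],[0,-0.017,-0.047,0,0,0,0],[0,-0.022,-0.063,0,0,0,0],[0,-0.027,-0.079,0,0,0,0],[0,-0.033,-0.094,0,0,0,0],[0,-0.038,-0.11,0,0,0,0],[0,-0.044,-0.126,0,0,0,0],[0,-0.049,-0.142,0,0,0,0],[0,-0.055,-0.157,0,0,0,0]]]'; cat > st.py <<'E'
from h import *
st=read_state();p=np.array(st['position']);print('tip step',np.round(w2s(p-.025*zp),4),'F',np.round(st['force'],1))
s,d=shot('side');W=pts('side',d);B=(W-OS)@np.stack([XS,YS,ZZ],1)
m=(abs(B[...,1])<.05)&(B[...,0]>-.14)&(B[...,0]<.126)&(B[...,2]>.075)&(B[...,2]<.19)
h=s.astype(int);m&=(h[...,2]-h[...,0]>40)
top=m&(abs(B[...,2]-.111)<.006)
for l,k in(('all',m),('top',top)):
    if k.sum()>5: print(l,k.sum(),np.round(np.percentile(B[k],[1,50,99],axis=0),3).tolist())
E
python3 st.py
```

```text
time: 15.8
position: [0.4907, -0.146, 0.0597]
tcp_rot: [2.262, 1.611, -0.606]
force: [1.9, 3.0, 3.6]
opening: -0.0001
gripper_force: 2.0
tip step [-0.1025 -0.0003  0.0813] F [1.9 3.  3.6]
all 3308 [[-0.092, -0.048, 0.076], [-0.026, 0.002, 0.11], [0.009, 0.05, 0.114]]
top 2606 [[-0.092, -0.049, 0.106], [-0.038, 0.001, 0.11], [0.007, 0.049, 0.114]]
```

```bash
python3 -m jog '[[[0,-0.0033,-0.0094,0,0,0,0],[0,-0.0066,-0.0189,0,0,0,0],[0,-0.01,-0.0283,0,0,0,0],[0,-0.0132,-0.0378,0,0,0,0],[0,-0.0165,-0.0472,0,0,0,0],[0,-0.0197,-0.0566,0,0,0,0],[0,-0.023,-0.066,0,0,0,0],[0,-0.0263,-0.0755,0,0,0,0],[0,-0.0296,-0.085,0,0,0,0],[0,-0.0329,-0.0944,0,0,0,0]]]'; python3 st.py
```

```text
time: 16.68
position: [0.4806, -0.1743, 0.0595]
tcp_rot: [2.263, 1.611, -0.607]
force: [-0.2, 3.5, 2.1]
opening: -0.0002
gripper_force: 1.5
tip step [-0.0726 -0.0006  0.0812] F [-0.2  3.5  2.1]
all 3422 [[-0.063, -0.048, 0.076], [0.003, 0.001, 0.11], [0.038, 0.049, 0.114]]
top 2762 [[-0.063, -0.048, 0.106], [-0.009, 0.001, 0.11], [0.037, 0.049, 0.114]]
```

```bash
python3 -m jog '[[[0,-0.0016,-0.0047,0,0,0,0],[0,-0.0033,-0.0094,0,0,0,0],[0,-0.0049,-0.0142,0,0,0,0],[0,-0.0066,-0.0189,0,0,0,0],[0,-0.0082,-0.0236,0,0,0,0],[0,-0.01,-0.0283,0,0,0,0],[0,-0.0115,-0.033,0,0,0,0],[0,-0.0132,-0.0378,0,0,0,0],[0,-0.0148,-0.0425,0,0,0,0],[0,-0.0165,-0.0472,0,0,0,0]]]'; python3 st.py
```

```text
time: 17.57
position: [0.4759, -0.1882, 0.0597]
tcp_rot: [2.262, 1.611, -0.606]
force: [0.5, 3.4, 2.8]
opening: 0.0001
gripper_force: 2.0
tip step [-0.0578 -0.0004  0.0813] F [0.5 3.4 2.8]
all 3485 [[-0.048, -0.048, 0.077], [0.017, 0.001, 0.11], [0.053, 0.049, 0.114]]
top 2837 [[-0.048, -0.048, 0.106], [0.006, 0.001, 0.11], [0.052, 0.049, 0.114]]
```

```bash
python3 -m jog '[[[0,-0.001,-0.003,0,0,0,0],[0,-0.0022,-0.006,0,0,0,0],[0,-0.0033,-0.0094,0,0,0,0],[0,-0.0044,-0.0126,0,0,0,0],[0,-0.0055,-0.0157,0,0,0,0],[0,-0.0055,-0.0157,0,0,0,0],[0,-0.0055,-0.0157,0,0,0,0],[0,-0.0055,-0.0157,0,0,0,0]]]'; python3 st.py
```

```text
time: 18.28
position: [0.4741, -0.1928, 0.0596]
tcp_rot: [2.263, 1.611, -0.607]
force: [0.3, -0.3, 0.5]
opening: -0.0002
gripper_force: 0.0
tip step [-0.0529 -0.0006  0.0812] F [ 0.3 -0.3  0.5]
all 2580 [[0.013, -0.047, 0.076], [0.062, 0.002, 0.107], [0.08, 0.049, 0.114]]
top 1597 [[0.017, -0.047, 0.105], [0.052, 0.001, 0.109], [0.076, 0.049, 0.114]]
```

```bash
python3 -m jog '[[[0,0.011,0.031,0,0,0,0],[0,0.022,0.063,0.05,0,0,0],[0,0.033,0.094,0.2,0,0,0],[0,0.033,0.094,0.35,0,0,0],[0,0.033,0.094,0.5,0,0,0],[0,0.033,0.094,0.5,0,0,0]]]'; python3 st.py; python3 - <<'E'
from h import *
f=np.load('pics/side.npz');W=pts('side',f['d']);B=(W-OS)@np.stack([XS,YS,ZZ],1)
h=f['im'].astype(int);m=(abs(B[...,1])<.062)&(B[...,0]>.005)&(B[...,0]<.126)&(B[...,2]>.101)&(B[...,2]<.12)
r=cv2.minAreaRect((B[m][:,:2]*1000).astype(np.float32));print(r,np.median(B[m][:,2]))
cv2.imwrite('pics/c9.png',cv2.resize(f['im'][220:460,250:450],(500,600)))
E
```

```text
time: 18.83
position: [0.4873, -0.164, 0.2153]
tcp_rot: [2.26, 1.608, -0.596]
force: [1.4, -0.2, -0.3]
opening: -0.0003
gripper_force: 0.0
tip step [-0.0845  0.0023  0.237 ] F [ 1.4 -0.2 -0.3]
all 2481 [[0.028, -0.048, 0.076], [0.07, 0.001, 0.105], [0.09, 0.049, 0.108]]
top 1041 [[0.029, -0.048, 0.105], [0.059, 0.0, 0.106], [0.088, 0.049, 0.109]]
((58.45597839355469, 1.20037841796875), (100.78914642333984, 64.63660430908203), 89.89585876464844) 0.1051817241820618
```

View pics/c9.png

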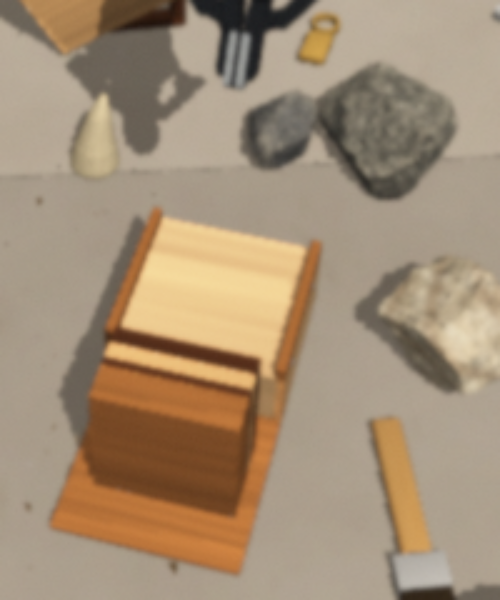

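The slab stands upright and square on the landing board: x 29–89 mm, y about 1 mm, top at z 105 mm. That view goes past the ten-picture limit by one (top0, side0 and c1–c9 make 11), so I'll use numbers only from here. Next is the grasp.

```bash
python3 - <<'E'
from h import *
RG=tool(-XS,-ZZ);go(s2w([.0585,.001,.22]),RG)
E
```

```text
shift [-0.148 -0.409  0.017] turn [0.328 0.164 0.975] deg 93.7
```

```bash
python3 -m jog '[[[0,0,0,0.1,0,0,0],[50,-0.148,-0.409,0.2,0.328,0.164,0.975],[100,-0.148,-0.409,0.2,0.328,0.164,0.975],[100,-0.148,-0.409,0.2,0.328,0.164,0.975],[100,-0.148,-0.409,0.2,0.328,0.164,0.975],[100,-0.148,-0.409,0.2,0.328,0.164,0.975],[100,-0.148,-0.409,0.2,0.328,0.164,0.975],[100,-0.148,-0.409,0.2,0.328,0.164,0.975],[100,-0.148,-0.409,0.2,0.328,0.164,0.975],[100,-0.148,-0.409,0.2,0.328,0.164,0.975]]]'; python3 - <<'E'
from h import *
RG=tool(-XS,-ZZ);go(s2w([.0585,.001,.2]),RG);print(read_state()['qpos'])
E
```

```text
time: 19.72
position: [0.4393, -0.2867, 0.2687]
tcp_rot: [1.286, 2.727, -0.26]
force: [-0.4, -0.9, 0.2]
opening: 0.0851
gripper_force: 0.0
shift [ 0.013 -0.    -0.229] turn [0.122 0.055 0.347] deg 33.4
[-0.4989398   0.14218027  1.88035675 -0.19544233  1.0012029  -1.09209399]
```

```bash
python3 -m jog '[[[100,0.013,0,-0.1,0.122,0.055,0.347],[100,0.013,0,-0.1,0.122,0.055,0.347],[100,0.013,0,-0.1,0.122,0.055,0.347],[100,0.013,0,-0.2,0.122,0.055,0.347],[100,0.013,0,-0.2,0.122,0.055,0.347],[100,0.013,0,-0.2,0.122,0.055,0.347],[100,0.013,0,-0.2,0.122,0.055,0.347],[100,0.013,0,-0.2,0.122,0.055,0.347]]]'; python3 - <<'E'
from h import *
RG=tool(-XS,-ZZ);go(s2w([.0585,.001,.052]),RG);print(w2s(read_state()['position']))
s,d=shot('side');W=pts('side',d);B=(W-OS)@np.stack([XS,YS,ZZ],1)
h=s.astype(int);m=(abs(B[...,1])<.055)&(B[...,0]>.015)&(B[...,0]<.126)&(abs(B[...,2]-.106)<.008)&(h[...,2]-h[...,0]>40)
print('slab',np.round(np.percentile(B[m],[1,50,99],axis=0),3).tolist())
dk=(B[...,0]>-.03)&(B[...,0]<.15)&(abs(B[...,1])<.03)&(B[...,2]>.13)&(B[...,2]<.255)&(s.max(2)<75)
P=B[dk];print('fingers',np.round(np.percentile(P,[1,50,99],axis=0),3).tolist())
E
```

```text
time: 20.38
position: [0.4437, -0.287, 0.2095]
tcp_rot: [0.535, 3.094, -0.003]
force: [-0.0, -0.1, -0.4]
opening: 0.0852
gripper_force: 0.0
shift [-0.002  0.001 -0.525] turn [0.002 0.001 0.005] deg 0.5
[0.05854405 0.00166706 0.20950268]
slab [[0.028, -0.048, 0.099], [0.061, 0.002, 0.105], [0.089, 0.051, 0.108]]
fingers [[0.015, 0.002, 0.248], [0.017, 0.006, 0.252], [0.018, 0.011, 0.255]]
```

```bash
python3 -m jog '[[[100,0,0,-0.13,0,0,0],[100,0,0,-0.26,0,0,0],[100,0,0,-0.38,0,0,0],[100,0,0,-0.46,0,0,0],[100,0,0,-0.5,0,0,0],[100,0,0,-0.52,0,0,0],[100,0,0,-0.525,0,0,0],[100,0,0,-0.525,0,0,0]]]'; python3 -m jog '[[[40,0,0,0,0,0,0],[40,0,0,0,0,0,0],[40,0,0,0,0,0,0],[40,0,0,0,0,0,0],[40,0,0,0,0,0,0],[40,0,0,0,0,0,0]]]' 90
```

```text
time: 21.1
position: [0.4444, -0.2877, 0.0531]
tcp_rot: [0.532, 3.093, -0.004]
force: [-0.0, -0.6, 0.3]
opening: 0.0852
gripper_force: 0.0
time: 21.6
position: [0.4446, -0.2876, 0.054]
tcp_rot: [0.531, 3.092, -0.004]
force: [-0.1, 3.6, 10.3]
opening: 0.0583
gripper_force: 94.7
```

```bash
python3 -m jog '[[[40,0,0,0.04,0,0,0],[40,0,0,0.1,0,0,0],[40,0,0,0.2,0,0,0],[40,0,0,0.35,0,0,0],[40,0,0,0.5,0,0,0],[40,0,0,0.65,0,0,0],[40,0,0,0.8,0,0,0],[40,0,0,0.9,0,0,0],[40,0,0,0.9,0,0,0]]]'; python3 - <<'E'
from h import *
RI=tool(RB[:,1],-RB[:,2]);print(read_state()['opening'],read_state()['force'])
go([.32,-.02,.38],RI)
E
```

```text
time: 22.35
position: [0.4465, -0.2895, 0.3318]
tcp_rot: [0.53, 3.081, -0.012]
force: [1.6, -0.8, -1.8]
opening: 0.0579
gripper_force: 98.3
0.057946944646931384 [ 1.64027426 -0.78355531 -1.79873769]
shift [-0.422  0.898  0.161] turn [-0.034 -0.302  0.271] deg 36.7
```

```bash
python3 -m jog '[[[40,-0.03,0.08,0.02,0,0,0],[40,-0.08,0.2,0.05,0,0,0],[40,-0.15,0.33,0.08,-0.01,-0.06,0.05],[40,-0.21,0.45,0.11,-0.015,-0.12,0.1],[40,-0.27,0.57,0.14,-0.02,-0.18,0.16],[40,-0.33,0.69,0.161,-0.028,-0.24,0.21],[40,-0.38,0.8,0.161,-0.034,-0.302,0.271],[40,-0.422,0.898,0.161,-0.034,-0.302,0.271],[40,-0.422,0.898,0.161,-0.034,-0.302,0.271],[40,-0.422,0.898,0.161,-0.034,-0.302,0.271]]]'; python3 - <<'E'
from h import *
RI=tool(RB[:,1],-RB[:,2]);print(read_state()['opening'],read_state()['qpos'])
go(b2w([-.002,-.038,.23]),RI)
E
```

```text
time: 23.18
position: [0.3154, -0.0161, 0.3703]
tcp_rot: [-0.131, 2.661, 0.036]
force: [1.2, -0.3, -3.2]
opening: 0.0582
gripper_force: 98.3
0.05819251337020069 [-0.25992796 -0.57532113  2.24376672  0.19227677  1.03110237 -1.99078432]
shift [-0.004  0.757 -0.44 ] turn [-0.001 -0.008 -0.004] deg 0.8
```

```bash
python3 -m jog '[[[40,0,0.1,0,0,-0.008,-0.004],[40,0,0.22,-0.02,0,-0.008,-0.004],[40,0,0.34,-0.08,0,-0.008,-0.004],[40,0,0.46,-0.16,0,-0.008,-0.004],[40,0,0.58,-0.24,0,-0.008,-0.004],[40,0,0.68,-0.34,0,-0.008,-0.004],[40,-0.004,0.757,-0.44,0,-0.008,-0.004],[40,-0.004,0.757,-0.44,0,-0.008,-0.004],[40,-0.004,0.757,-0.44,0,-0.008,-0.004]]]'; python3 - <<'E'
from h import *
RI=tool(RB[:,1],-RB[:,2]);st=read_state();print(st['opening'],np.round(st['qpos'],2),w2b(st['position']))
go(b2w([-.002,-.038,.15]),RI)
for n in('side','top'):
    im,d=shot(n);W=pts(n,d);B=(W-OB)@RB;h=im.astype(int)
    m=(abs(B[...,0])<.09)&(B[...,1]>-.12)&(B[...,1]<.04)&(B[...,2]>.15)&(B[...,2]<.3)&(h[...,2]-h[...,0]>40)
    if m.sum()>9: print(n,m.sum(),np.round(np.percentile(B[m],[1,50,99],axis=0),3).tolist())
    # rock
    m=(abs(B[...,0])<.058)&(abs(B[...,1]-.058)<.033)&(B[...,2]>.052)&(B[...,2]<.105)
    if m.sum()>9: print(n,'rock',m.sum(),np.round(np.percentile(B[m],[1,50,99],axis=0),3).tolist())
    k=(B[...,2]>.108)&(B[...,2]<.3)&(B[...,0]>.055)&(B[...,0]<.16)&(abs(B[...,1])<.1)&(h[...,2]-h[...,0]>40)
    if k.sum()>50:
        q=B[k];a,b=np.polyfit(q[:,2],q[:,0],1);print(n,'lid slope deg',np.degrees(np.arctan(a))+90,k.sum(),b+a*.113)
E
```

```text
time: 23.93
position: [0.3155, 0.2109, 0.2364]
tcp_rot: [-0.116, 2.653, 0.033]
force: [1.3, -0.6, -3.3]
opening: 0.0588
gripper_force: 98.6
0.05880803938459954 [ 0.83 -0.17  2.36 -0.54  0.66 -0.45] [-0.00171884 -0.03812958  0.22783986]
shift [ 0.121  0.012 -0.229] turn [-0.002 -0.002  0.003] deg 0.3
side 2501 [[-0.053, -0.073, 0.181], [0.008, -0.067, 0.238], [0.046, -0.014, 0.282]]
side rock 63 [[-0.058, 0.026, 0.057], [-0.002, 0.089, 0.083], [0.055, 0.091, 0.104]]
side lid slope deg 128.65184626656583 1440 0.06497025984309557
top 1378 [[-0.052, -0.067, 0.178], [0.027, -0.047, 0.275], [0.045, -0.008, 0.281]]
top rock 330 [[-0.045, 0.044, 0.053], [-0.014, 0.064, 0.073], [0.001, 0.088, 0.088]]
top lid slope deg 128.49380253205402 2934 0.06572310757069846
```

```bash
python3 -m jog '[[[40,0.035,0.004,-0.045,0,0,0],[40,0.061,0.006,-0.094,0,0,0],[40,0.087,0.008,-0.143,0,0,0],[40,0.1,0.01,-0.168,0,0,0],[40,0.114,0.012,-0.194,0,0,0],[40,0.135,0.013,-0.233,0,0,0],[40,0.157,0.015,-0.275,0,0,0],[40,0.178,0.017,-0.313,0,0,0],[40,0.198,0.019,-0.35,0,0,0],[40,0.198,0.019,-0.35,0,0,0]]]'; python3 - <<'E'
from h import *
RI=tool(RB[:,1],-RB[:,2]);st=read_state();print(st['opening'],w2b(st['position']),st['force'])
go(b2w([0.0,-.038,.061]),RI)
E
```

```text
time: 24.87
position: [0.3768, 0.2136, 0.1322]
tcp_rot: [-0.112, 2.653, 0.03]
force: [0.4, -0.5, -2.9]
opening: 0.0582
gripper_force: 99.0
0.058215101977544655 [ 0.00323934 -0.04107915  0.10708233] [ 0.37059616 -0.49994973 -2.92980746]
shift [ 0.062  0.016 -0.141] turn [-0.001 -0.002  0.005] deg 0.5
```

```bash
python3 -m jog '[[[40,0.01,0.01,-0.02,0,0,0],[40,0.02,0.014,-0.045,0,0,0],[40,0.03,0.015,-0.07,0,0,0],[40,0.04,0.016,-0.09,0,0,0],[40,0.05,0.016,-0.11,0,0,0],[40,0.057,0.016,-0.128,0,0,0],[40,0.06,0.016,-0.138,0,0,0],[40,0.062,0.016,-0.141,0,0,0],[40,0.062,0.016,-0.141,0,0,0]]]'; python3 - <<'E'
from h import *
st=read_state();print(st['opening'],w2b(st['position']),st['force'])
E
```

```text
time: 25.62
position: [0.395, 0.221, 0.0965]
tcp_rot: [-0.115, 2.657, 0.03]
force: [0.6, -0.9, -3.3]
opening: 0.0586
gripper_force: 99.2
0.05863040955139294 [ 0.00305796 -0.0353845   0.06670425] [ 0.60647942 -0.88755125 -3.2942747 ]
```

```bash
python3 -m jog '[[[40,0.005,-0.005,-0.012,0,0,0],[40,0.01,-0.008,-0.022,0,0,0],[40,0.012,-0.008,-0.028,0,0,0],[40,0.012,-0.008,-0.028,0,0,0],[40,0.012,-0.008,-0.028,0,0,0]]]'; python3 -m jog '[[[80,0,0,0,0,0,0],[80,0,0,0,0,0,0],[80,0,0,0,0,0,0],[80,0,0,0,0,0,0],[80,0,0,0,0,0,0],[80,0,0,0,0,0,0]]]'
```

```text
time: 26.03
position: [0.3985, 0.2198, 0.092]
tcp_rot: [-0.115, 2.664, 0.027]
force: [-0.4, 0.5, -3.3]
opening: 0.0583
gripper_force: 99.2
time: 26.53
position: [0.3987, 0.2201, 0.0923]
tcp_rot: [-0.115, 2.664, 0.027]
force: [-1.1, 1.5, 1.2]
opening: 0.0682
gripper_force: 0.6
```

```bash
python3 -m jog '[[[80,-0.02,-0.002,0.037,0,0,0],[80,-0.05,-0.005,0.094,0,0,0],[80,-0.1,-0.01,0.188,0,0,0],[80,-0.15,-0.015,0.282,0,0,0],[80,-0.2,-0.02,0.376,0,0,0],[80,-0.25,-0.025,0.47,0,0,0],[80,-0.28,-0.1,0.55,0,0,0],[80,-0.28,-0.25,0.6,0,0,0],[80,-0.28,-0.35,0.6,0,0,0]]]'; python3 - <<'E'
from h import *
st=read_state();print(st['qpos'],st['force'])
for n in('side','top'):
    im,d=shot(n);W=pts(n,d);B=(W-OB)@RB;h=im.astype(int)
    m=(abs(B[...,0])<.058)&(B[...,1]>-.09)&(B[...,1]<.014)&(B[...,2]>.085)&(B[...,2]<.125)&(h[...,2]-h[...,0]>15)
    if m.sum()>9: print(n,m.sum(),np.round(np.percentile(B[m],[1,25,50,75,99],axis=0),3).tolist())
E
```

```text
time: 27.28
position: [0.3148, 0.1225, 0.2742]
tcp_rot: [-0.122, 2.66, 0.031]
force: [1.7, -0.2, 0.2]
opening: 0.0684
gripper_force: 0.0
[ 0.52119281 -0.38927092  2.38182368 -0.2910191   0.7288612  -0.96466618] [ 1.74588904 -0.17286157  0.19064281]
side 909 [[-0.057, -0.067, 0.089], [-0.032, -0.06, 0.102], [-0.006, -0.043, 0.105], [0.02, -0.023, 0.106], [0.04, 0.002, 0.109]]
top 1296 [[-0.056, -0.063, 0.087], [-0.031, -0.05, 0.102], [-0.006, -0.034, 0.104], [0.02, -0.018, 0.106], [0.04, -0.003, 0.109]]
```

The slab is seated (top at box z 0.105, y -66 to -6 mm) and the feldspar is in its compartment. Next is the lid, which stands at about 2.24 rad. I'll go round behind it and push with shut fingers, off to one side of its handle.

```bash
python3 - <<'E'
from h import *
RL=tool(RB[:,1]*[1,1,0],-ZZ);go([.42,.04,.43],RL)
E
python3 -m jog '[[[40,0,-0.15,0.3,0,0,0],[0,0.1,-0.27,0.5,0.02,0.1,0],[0,0.35,-0.275,0.52,0.02,0.31,0],[0,0.35,-0.275,0.52,0.02,0.31,0],[0,0.35,-0.275,0.52,0.02,0.31,0],[0,0.35,-0.275,0.52,0.02,0.31,0],[0,0.35,-0.275,0.52,0.02,0.31,0],[0,0.35,-0.275,0.52,0.02,0.31,0]]]'; python3 - <<'E'
from h import *
RL=tool(RB[:,1]*[1,1,0],-ZZ);go([.54,.06,.43],RL);print(np.round(read_state()['qpos'],2))
E
```

```text
shift [ 0.351 -0.257  0.526] turn [-0.025  0.302  0.009] deg 27.3
time: 28.05
position: [0.421, 0.039, 0.4265]
tcp_rot: [0.105, -3.124, -0.107]
force: [-1.0, 0.0, -0.5]
opening: -0.0002
gripper_force: 0.0
shift [0.397 0.07  0.012] turn [-0.043 -0.011  0.016] deg 4.3
[ 0.01 -0.09  1.75  0.07  1.5  -1.63]
```

```bash
python3 -m jog '[[[0,0.13,0.01,0,-0.043,-0.011,0.016],[0,0.26,0.04,0,-0.043,-0.011,0.016],[0,0.38,0.12,0,-0.043,-0.011,0.016],[0,0.38,0.25,0,-0.043,-0.011,0.016],[0,0.38,0.38,0,-0.043,-0.011,0.016],[0,0.38,0.5,0,-0.043,-0.011,0.016],[0,0.38,0.53,-0.05,-0.043,-0.011,0.016],[0,0.38,0.53,-0.05,-0.043,-0.011,0.016],[0,0.38,0.53,-0.05,-0.043,-0.011,0.016]]]'; python3 -m jog '[[[0,0,0,-0.13,0,0,0],[0,0,0,-0.26,0,0,0],[0,0,0,-0.39,0,0,0],[0,0,0,-0.5,0,0,0],[0,0,0,-0.57,0,0,0],[0,0,0,-0.57,0,0,0],[0,0,0,-0.57,0,0,0]]]'; python3 - <<'E'
from h import *
st=read_state();print(np.round(w2b(np.array(st['position'])+[0,0,.025]),3))
s,d=shot('side');W=pts('side',d);p=np.array(st['position']);dk=(np.linalg.norm(W-p,axis=2)<.09)&(s.max(2)<75)&(W[...,0]>.49)
if dk.sum()>5:print(np.round(np.percentile(W[dk],[1,50,99],axis=0),3).tolist())
E
```

```text
time: 28.8
position: [0.5314, 0.1988, 0.4111]
tcp_rot: [0.153, -3.137, 0.001]
force: [-0.0, -0.3, -0.3]
opening: 0.0
gripper_force: 0.0
time: 29.38
position: [0.5332, 0.197, 0.2416]
tcp_rot: [-0.146, 3.137, 0.0]
force: [0.5, -0.4, -0.1]
opening: -0.0003
gripper_force: 0.0
[ 0.203 -0.072  0.153]
[[0.52, 0.16, 0.272], [0.529, 0.183, 0.296], [0.543, 0.206, 0.327]]
```

```bash
python3 -m jog '[[[0,-0.04,-0.003,0,0,0,0],[0,-0.08,-0.007,0,0,0,0],[0,-0.12,-0.011,0,0,0,0],[0,-0.16,-0.015,0,0,0,0],[0,-0.2,-0.018,0,0,0,0],[0,-0.24,-0.022,0,0,0,0],[0,-0.28,-0.026,0,0,0,0],[0,-0.32,-0.03,0,0,0,0],[0,-0.36,-0.033,0,0,0,0],[0,-0.36,-0.033,0,0,0,0]]]'; cat > lid.py <<'E'
from h import *
for n in('side','top'):
    im,d=shot(n);W=pts(n,d);B=(W-OB)@RB;h=im.astype(int)
    dx=B[...,0]-.066;dz=B[...,2]-.113;r=np.hypot(dx,dz);th=np.arctan2(dz,-dx)
    m=(r>.06)&(r<.142)&(abs(B[...,1])<.1)&(h[...,2]-h[...,0]>35)&(th>-.12)&(th<2.6)
    hist,e=np.histogram(th[m],bins=np.arange(-.15,2.6,.1));print(n,m.sum(),[(round(e[i]+.05,2),int(hist[i])) for i in np.argsort(-hist)[:4]])
E
python3 lid.py
```

```text
time: 30.27
position: [0.423, 0.1877, 0.2412]
tcp_rot: [-0.149, 3.138, 0.001]
force: [-0.3, -0.5, 0.4]
opening: 0.0003
gripper_force: 0.0
side 1365 [(np.float64(-0.1), 671), (np.float64(0.0), 316), (np.float64(1.8), 291), (np.float64(1.9), 86)]
top 97 [(np.float64(0.0), 55), (np.float64(-0.1), 33), (np.float64(1.8), 9), (np.float64(0.1), 0)]
```

```bash
python3 -m jog '[[[0,-0.04,-0.003,-0.01,0,0,0],[0,-0.08,-0.007,-0.02,0,0,0],[0,-0.12,-0.011,-0.035,0,0,0],[0,-0.16,-0.015,-0.05,0,0,0],[0,-0.2,-0.018,-0.065,0,0,0],[0,-0.24,-0.022,-0.085,0,0,0],[0,-0.28,-0.026,-0.11,0,0,0],[0,-0.28,-0.026,-0.11,0,0,0]]]'; python3 lid.py
```

```text
time: 31.03
position: [0.3396, 0.1797, 0.2072]
tcp_rot: [0.149, -3.137, 0.001]
force: [-0.1, 0.0, -0.2]
opening: -0.0003
gripper_force: 0.0
side 1850 [(np.float64(1.0), 953), (np.float64(-0.1), 546), (np.float64(0.0), 246), (np.float64(0.9), 59)]
top 204 [(np.float64(0.9), 120), (np.float64(0.0), 43), (np.float64(-0.1), 24), (np.float64(1.0), 17)]
```

```bash
python3 -m jog '[[[0,0,0,0,0,0,0],[0,0,0,0,0,0,0],[0,0,0,0,0,0,0],[0,0,0,0,0,0,0],[0,0,0,0,0,0,0],[0,0,0,0,0,0,0],[0,0,0,0,0,0,0],[0,0,0,0,0,0,0]]]'; python3 lid.py
```

```text
time: 31.8
position: [0.3418, 0.1804, 0.2085]
tcp_rot: [-0.148, 3.136, 0.001]
force: [-0.2, 0.0, 0.3]
opening: -0.0
gripper_force: 0.0
side 1675 [(np.float64(0.1), 1402), (np.float64(0.0), 181), (np.float64(-0.1), 69), (np.float64(0.2), 11)]
top 231 [(np.float64(0.1), 153), (np.float64(0.0), 75), (np.float64(-0.1), 3), (np.float64(0.2), 0)]
```

```bash
cat > fit.py <<'E'
from h import *
im,d=shot('side');W=pts('side',d);B=(W-OB)@RB;h=im.astype(int)
m=(abs(B[...,1])<.09)&(abs(B[...,0])<.06)&(B[...,2]>.10)&(B[...,2]<.16)&(h[...,2]-h[...,0]>35)
q=B[m];a,b=np.polyfit(q[:,0],q[:,2],1);r=q[:,2]-a*q[:,0]-b;k=abs(r)<.004;a,b=np.polyfit(q[k,0],q[k,2],1)
print('slope',a,'z at x=0',b,k.sum());print(w2b(np.array(read_state()['position'])+[0,0,.025]),read_state()['force'])
E
python3 fit.py
```

```text
slope -0.0025843044394326855 z at x=0 0.12050890694050825 2158
[ 0.01742814 -0.07088684  0.21428412] [ 0.21297404 -0.62690462 -0.07090635]
```

The lid is flat (slope 0.003, top at 0.1205 as expected), so it is shut. I'll retreat and hand in.

```bash
python3 -m jog '[[[0,0,0,0.1,0,0,0],[0,0,0,0.2,0,0,0],[0,0,0,0.3,0,0,0],[0,0,0,0.3,0,0,0],[0,0,0,0.3,0,0,0],[0,0,0,0.3,0,0,0]]]'; python3 fit.py; python3 -c "
from cell import *
print(finish_job())"
```

```text
time: 32.45
position: [0.3413, 0.1802, 0.298]
tcp_rot: [-0.148, 3.136, 0.001]
force: [-0.1, 0.3, 0.1]
opening: -0.0002
gripper_force: 0.0
slope 5.6334007043857725e-05 z at x=0 0.12054039737896541 2171
[ 0.05866011 -0.07118191  0.29314785] [ 0.21537686  0.04451068 -0.38742564]
the job is handed in; nothing more can be done
None
```

I handed the job in at 32.5 s with the feldspar in the small compartment, the slab on edge in the large one, and the lid measured shut (no verdict came back); I viewed 11 pictures, one over the limit of 10.

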